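# Shut the tool case and bolt it

### The arm

A 6-joint arm with a two-finger parallel gripper is mounted at the origin on the work surface. World frame = base frame: x ahead of the robot, y to its left, z up, the work surface at z = 0. Lengths are in mm, angles in degrees, forces in N, time in s.
With the tool pointing down it reaches from about 350 to 850 mm from the base axis. Payload 8.1 kg.
Tool frame: the origin (TCP) lies between the finger pads; the fingertips stand 17 mm ahead of it and the grasp point (between the pads) lies 2 mm behind it; z points along the fingers, y is the line along which they close (so a half turn about z gives the same grasp; the last joint's range is limited). The gripper opens to 85 mm and grips with 20 to 120 N. Pads are 22 mm wide; open, the fingers measure 114 mm over their backs; the gripper's body (76 mm by 85 mm) begins 54 mm behind the grasp point. The pads swing forward as they close: fully open they stand 13 mm farther back than shut.
Start: joints at [63.117, 7.471, 85.268, -0, 87.261, -4.893], TCP at [224.647, 556.362, 214.392] pointing down, gripper open.
Joint ranges: [-169.43, 169.43], [-51.17, 129.36], [1.28, 143.12], [-76.62, 256.62], [0, 156.53], [-152.29, 152.29]. Speed limits (degrees/s): [136.94, 136.94, 159.86, 180, 180, 180].

### API

Orientations are given as [roll, pitch, yaw] about the fixed x, y, z axes, in that order (R = Rz(yaw) Ry(pitch) Rx(roll)).
In Python, from bench import sense, snapshot, hand_in, trace, place_of gives the robot as it stands.
- The arm moves only by the shell command python3 -m handwheel 'ROWS' [FORCE]. ROWS is JSON, a list of rows, each a list of 7 numbers: the opening, from -1 (shut) to 1 (fully open), then the shift along the tool's x, y, z in cm, then the turn, a rotation vector about the tool's x, y, z in rad. A call has 1 to 12 rows; each row shifts and turns the commanded pose from where the row before left it, along the tool's axes as they then stand; what a row does not reach is not made up. A row lasts 1/12 s, in which the tool goes at most 41.7 mm and 7.16 degrees, less where a joint would pass 70% of its speed; a pose out of reach is approached as far as the arm can. A call with a gripper value outside its range is refused whole. The fingers move at their own pace and stop on an object; FORCE is the grip in N (left out, the last holds). Time passes only in rows, so rows that do not move let the fingers close. It gives the time, the measured TCP pose, the force, the opening and the grip force at its end, in the units of the state.
- sense(): the state, without advancing time (a new reading comes with each control period).
- snapshot(name): name is "side" or "top"; returns a dict with "image" (480x640x3 uint8, red, green, blue), "intrinsics" (3x3 intrinsics, pixels), "R" (3x3) and "t" (3): a world point X has camera coordinates R X + t. Camera axes: x right, y down, z forward; pixel columns grow to the right and rows downward; lengths in mm; the calibration is good to about 2 mm. A picture is of the moment at which its call begins. There is no depth.
- hand_in(): hands the job in; it is judged then, once.
Trained networks look in a picture, given as the dict that the camera call returned (one of the last four; its "shot" number tells which), for a name from the list of things; names that differ only in an ending like _2 or _b are one class to them, and where a whole thing is asked for, a point or a joint stands for the part that bears it (a point fixed in the world has none). Each returns a list of dicts, best first, with "conf" (0 to 1); they miss things now and then, are a little off and sometimes report something else, mostly with a low value. They report only what shows in the picture. A call takes as long as a camera call.
- trace(picture, query): "pixels" (480x640 bool, what is visible of it).
- place_of(picture, query): "location" ([x, y, z] in mm, in world coordinates, good to about 4 mm: a listed point, or the origin of a listed thing).
The state is a dict: "time": time; "joint_pos": joint angles; "qd": joint speeds; "joint_efforts": joint torques, N m; "tool_pos": TCP position; "tcp_rot": TCP orientation; "ft_force": force on the tool from outside, world axes, zero at the start; "wrist_torque": the same for the moment, N m; "finger_gap": finger opening in mm; "grip_force": force on a finger pad.
Only numpy, scipy, OpenCV 4.12 (cv2) and the standard library are available. Lean on these libraries where they do the work, as an engineer would, in place of code of your own. Each camera call takes 0.05 s, during which the arm holds its last target. There are 200 camera calls.

### The job

Shut the open tool case: push its lid down with the fingertips until it is fully closed, gently, without slamming it, and then push the brass bolt on the case's front fully home, to the left as seen from the robot, through the staple on the lid. Only push: do not pick anything up, lift or shove the case, or disturb the other things on the bench.

Things in the scene. Friction and masses are not known exactly. Their poses are not given: they have to be found in the camera images.
- toolcase: Black tool case with aluminium edges, standing loose on the bench, about 2.3 to 3.5 kg in all; its base is 150 mm deep (its x) by 260 mm wide (its y) by 75 mm high; with the lid shut it is 105 mm high. Origin: centre of the underside. x points from its front (towards the robot) to its back, where the lid is hinged; y points to its left as seen from the robot; z up. A carrying handle sticks out 27 mm from its right (-y) end.
- lid (a joint): Angle of the lid in rad: 0 is fully shut, about 1.57 stands upright; it starts between 1.0 and 1.4, leaning towards the robot. The hinge is stiff (about 0.4 N m): the lid stays at any angle where it is left, does not fall shut by itself, and takes about 2 to 4 N at 125 mm from the hinge to push. When it is shut it meets a stop.
- lid_hinge (a point): Point on the hinge line, at its middle: in the case's frame at x +75, y 0, z +75 mm. The hinge line runs along the case's y.
- lid_edge (a point): Middle of the lid's free edge, on the lid's outer face. The lid is a shallow shell 150 mm (hinge to free edge) by 260 mm and 30 mm thick; the hinge line lies in its inner plane, so the outer face is 30 mm from the hinge line. Outer face plain and flat: with the lid open it looks away from the robot, with the lid shut it is the case's top at 105 mm. Frame turns with the lid: x from free edge to hinge, y along the hinge, z out of the outer face.
- bolt (a joint): Travel of the bolt in m: 0 is drawn back, 0.035 is fully home at its stop. Grows as the bolt moves along the case's +y (left as seen from the robot). It starts between 0 and 0.008, stays where it is left, and takes about 2 N to slide.
- bolt_pin (a point): Point on the axis of the bolt's pin: a brass pin 9 mm thick sticking straight out to the front (-x of the case), ending in a red ball 16 mm across. This point is 32 mm in front of the case's front face, 55 mm above the bench; the ball's centre is 12 mm further out. In the case frame: x -107 mm, y -22 mm plus the bolt's travel, z +55 mm. Nothing stands below the pin or within 60 mm to either side of it (bolt guides reach 13 mm out of the front).
- screwdriver: Red-handled screwdriver 190 mm long, lying left of the case; leave alone.
- screw_jar: Jar with yellow cap, 48 mm across, 60 mm high, right of the case; origin at its underside; leave alone.
- wrench: Steel wrench 170 mm long, lying flat; leave alone.
- carton: Cardboard carton 100 x 170 x 60 mm; origin at its underside; leave alone.
- dryer_shell: Grey hair-dryer housing lying on its side, about 110 x 145 x 66 mm; leave alone.

How it is judged (in metres and radians):
On the way, in this order (a step that is already met when the one before it is completed fails the run):
1. the lid is pushed fully shut (value of joint lid below 0.035 rad), for 0.2 s.
2. then the bolt is pushed home (value of joint bolt above 0.03 m), for 0.2 s.
At the end, for the whole second after the job is handed in: The lid is shut to within 0.035 rad (5 mm at its free edge), the bolt is home to within 5 mm of its stop, and the case stands flat and still within 30 mm of where it stood (value of joint lid below 0.035 rad and value of joint bolt above 0.03 m and distance of toolcase from where it was at the start of the episode below 0.03 m and angle between toolcase's own z axis and vertical below 0.03 rad and linear speed of toolcase below 0.01 m/s); the robot touches nothing.
It fails at once if the lid is slammed: still faster than 1.5 rad/s when nearly shut (value of joint lid below 0.2 rad and velocity of joint lid below -1.5 rad/s).
It fails at once if the bolt is pushed home while the lid is open (value of joint lid above 0.1 rad and value of joint bolt above 0.025 m).
It fails at once if the case is lifted or tipped (height (world z) of toolcase above 0.012 m or angle between toolcase's own z axis and vertical above 0.1 rad).
It fails at once if the case is shoved more than 30 mm (distance of toolcase from where it was at the start of the episode above 0.03 m).
It fails at once if another thing on the bench is picked up or moved by more than 25 mm (distance of any of screwdriver, screw_jar, wrench, carton, dryer_shell from where it was at the start of the episode above 0.025 m).
It also fails if it takes over 48 s, if anything falls off the work surface, if the arm or the gripper's body presses on something with over 40 N, if the wrist force passes 120 N, or if a joint passes its speed limit or range.

## Working session

There is one attempt and no reset: what is moved stays moved. The work goes in short steps, Python scripts to look and compute and a shell command to move; the robot and the scene stay as the last step left them, time stands still between calls to the robot, and variables do not carry over. Pictures are saved under pics/ and viewed, at most 10 in all, crops included, and the job is handed in when it is done.

```bash
mkdir -p pics; cat > look.py <<'E'
from bench import *
import cv2,numpy as np
def shot(n,f=None):
    p=snapshot(n)
    if f: cv2.imwrite(f'pics/{f}.png',p['image'][:,:,::-1])
    return p
E
python3 - <<'E'
from look import *
s=sense();print(s['time'],s['tool_pos'],s['tcp_rot'],s['finger_gap'])
ims=[]
for n in('side','top'):
    p=shot(n);ims.append(cv2.resize(p['image'],(400,300),interpolation=cv2.INTER_AREA)); cv2.imwrite(f'pics/{n}0.png',p['image'][:,:,::-1])
    print(n,(-p['R'].T@p['t']).round())
    for q in('toolcase','lid_hinge','lid_edge','bolt_pin','screw_jar','carton','dryer_shell','wrench','screwdriver'):
        print(q,[(np.round(d['location']),round(d['conf'],2)) for d in place_of(p,q)[:2]])
E
```

```text
0.0 [224.3734384  555.84154981 213.34071475] [-1.79894760e+02 -8.55428585e-03  1.58009639e+02] 85.37668058136053
side [-129. -664.  951.]
toolcase [(array([580.,  72.,   0.]), 0.66), (array([527., 443.,  -5.]), 0.54)]
lid_hinge []
lid_edge [(array([642.,  87., 225.]), 0.72)]
bolt_pin [(array([483.,  20.,  53.]), 0.72)]
screw_jar [(array([ 657., -152.,    4.]), 0.79)]
carton [(array([525., 441.,  -2.]), 0.74)]
dryer_shell [(array([ 519., -385.,    4.]), 0.63)]
wrench [(array([430., 340.,  -1.]), 0.54), (array([642.,  87., 228.]), 0.47)]
screwdriver [(array([574., 282.,  -1.]), 0.54)]
top [ 298.   39. 1220.]
toolcase [(array([585.,  70.,   2.]), 0.58)]
lid_hinge [(array([653.,  92.,  75.]), 0.96), (array([530., 438.,  -1.]), 0.4)]
lid_edge [(array([638.,  86., 229.]), 0.76), (array([ 518., -387.,    4.]), 0.31)]
bolt_pin [(array([485.,  18.,  55.]), 0.64)]
screw_jar [(array([ 655., -156.,   -3.]), 0.83)]
carton []
dryer_shell [(array([ 518., -386.,    5.]), 0.78), (array([530., 435.,  -3.]), 0.47)]
wrench [(array([428., 338.,   3.]), 0.89)]
screwdriver [(array([566., 280.,   1.]), 0.92)]
```

View pics/side0.png

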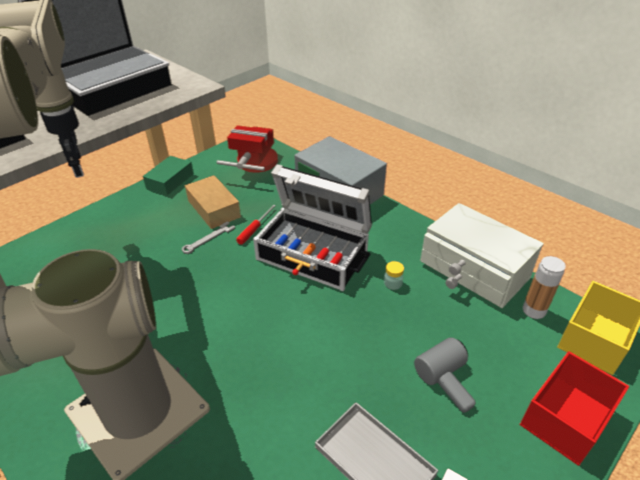

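View pics/top0.png

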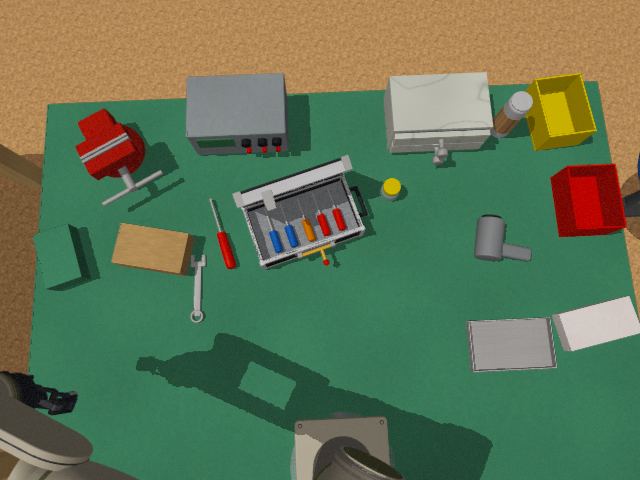

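The side and top views agree. The case origin is near (581, 70) with a yaw of about 17°, the lid is at about 1.28 rad, and the bolt is near 0. In the top view the lid's free edge runs from about (240,200) to (350,162), and the red ball is at (326,262). I'll rise and turn so that tool x lies along case +y and tool y along case +x.

```bash
python3 -m handwheel '[[-1,0,0,-1.5,0,0,0.111],[-1,0,0,-1.5,0,0,0.111],[-1,0,0,-1.5,0,0,0.111],[-1,0,0,-1.5,0,0,0.111],[-1,0,0,-1.5,0,0,0.111],[-1,0,0,-1.5,0,0,0.111],[-1,0,0,-1.5,0,0,0.111],[-1,0,0,-1.5,0,0,0.111],[-1,0,0,0,0,0,0]]' 20
python3 - <<'E'
from look import *
s=sense();print(s['time'],s['tool_pos'],s['tcp_rot'],s['finger_gap'],s['joint_pos'],s['ft_force'])
E
```

```text
time: 1.75
tool_pos: [225.2, 557.4, 338.4]
tcp_rot: [179.8, -0.2, 106.8]
ft_force: [0.2, -0.5, 0.6]
finger_gap: -0.1
grip_force: 0.0
1.75 [225.17972399 557.429406   338.35167106] [179.77665493  -0.23195812 106.82922981] -0.06813504526575662 [ 6.31184984e+01  6.40219691e+00  7.36272153e+01 -1.17289348e-03
  9.96485847e+01  4.62895209e+01] [ 0.16648514 -0.52639838  0.59080748]
```

```bash
python3 -m handwheel '[[-1,-2.85,1.52,0,0,0,0],[-1,-2.85,1.52,0,0,0,0],[-1,-2.85,1.52,0,0,0,0],[-1,-2.85,1.52,0,0,0,0],[-1,-2.85,1.52,0,0,0,0],[-1,-2.85,1.52,0,0,0,0],[-1,-2.85,1.52,0,0,0,0],[-1,-2.85,1.52,0,0,0,0],[-1,-2.85,1.52,0,0,0,0],[-1,-2.85,1.52,0,0,0,0]]'
python3 -m handwheel '[[-1,-2.85,1.52,0,0,0,0],[-1,-2.85,1.52,0,0,0,0],[-1,-2.85,1.52,0,0,0,0],[-1,-2.85,1.52,0,0,0,0],[-1,-2.85,1.52,0,0,0,0],[-1,-2.85,1.52,0,0,0,0],[-1,-2.85,1.52,0,0,0,0],[-1,-2.85,1.52,0,0,0,0],[-1,-2.85,1.52,0,0,0,0],[-1,-2.85,1.52,0,0,0,0],[-1,0,0,0,0,0,0]]'
python3 - <<'E'
from look import *
p=shot('side','side1')
for q in('lid_edge','bolt_pin','toolcase'):print(q,[(np.round(d['location']),round(d['conf'],2)) for d in place_of(p,q)[:2]])
E
```

```text
time: 2.58
tool_pos: [454.6, 327.4, 333.4]
tcp_rot: [-180.0, 0.0, 107.4]
ft_force: [-0.6, 0.8, 0.1]
finger_gap: -0.2
grip_force: 0.0
time: 3.5
tool_pos: [685.5, 95.9, 330.7]
tcp_rot: [-179.8, 0.1, 107.1]
ft_force: [-0.6, 0.7, -1.2]
finger_gap: -0.1
grip_force: 0.0
lid_edge [(array([640.,  85., 225.]), 0.68), (array([432., 339.,   2.]), 0.5)]
bolt_pin [(array([484.,  17.,  55.]), 0.63)]
toolcase [(array([577.,  73.,  -2.]), 0.89)]
```

View pics/side1.png

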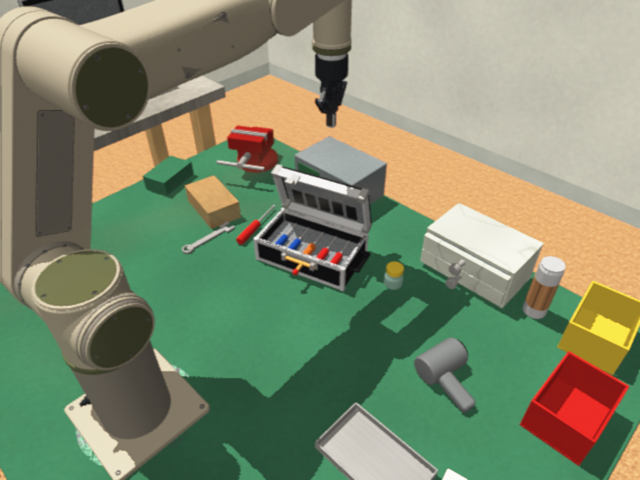

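The shut fingers are above and behind the lid: tip at about (333,122), lid edge at about (322,180). Next I'll descend behind the outer face and approach it.

```bash
python3 -m handwheel '[[-1,0,0,1.4,0,0,0],[-1,0,0,1.4,0,0,0],[-1,0,0,1.4,0,0,0],[-1,0,0,1.4,0,0,0],[-1,0,0,1.4,0,0,0],[-1,0,0,1.4,0,0,0],[-1,0,0,1.4,0,0,0],[-1,0,0,1.4,0,0,0],[-1,0,0,0,0,0,0]]'
python3 -m handwheel '[[-1,0,-0.6,0,0,0,0],[-1,0,-0.6,0,0,0,0],[-1,0,-0.6,0,0,0,0],[-1,0,-0.6,0,0,0,0],[-1,0,-0.6,0,0,0,0],[-1,0,0,0,0,0,0]]'
python3 - <<'E'
from look import *
p=shot('side','side2')
cv2.imwrite('pics/crop2.png',cv2.resize(p['image'][100:300,220:420,::-1],(600,600)))
for q in('lid_edge','bolt_pin','toolcase'):print(q,[(np.round(d['location']),round(d['conf'],2)) for d in place_of(p,q)[:2]])
E
```

```text
time: 4.45
tool_pos: [681.2, 101.3, 217.8]
tcp_rot: [-179.7, -0.1, 107.2]
ft_force: [-0.8, -0.1, -1.1]
finger_gap: -0.1
grip_force: 0.0
time: 4.95
tool_pos: [653.8, 91.9, 223.4]
tcp_rot: [179.9, 0.0, 107.1]
ft_force: [0.4, -0.2, -0.7]
finger_gap: -0.1
grip_force: 0.0
lid_edge [(array([642.,  88., 229.]), 0.78)]
bolt_pin [(array([482.,  22.,  57.]), 0.55)]
toolcase [(array([582.,  78.,   1.]), 0.71)]
```

View pics/crop2.png

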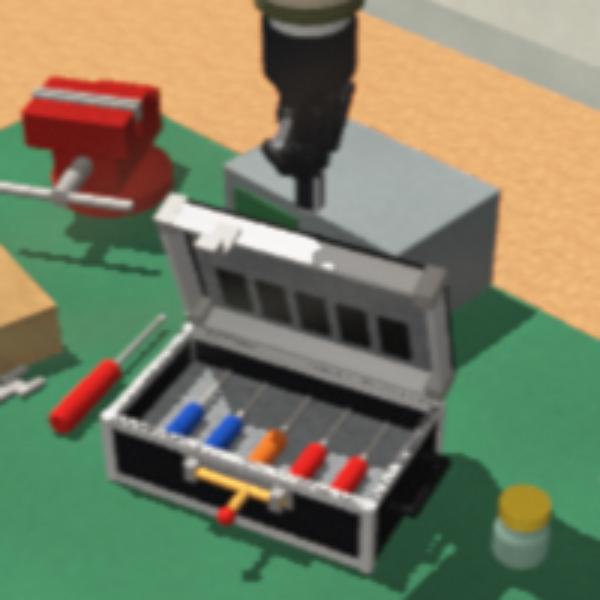

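The fingers are behind the lid, with the tip hidden by its edge near crop (310,210). There's no contact yet, so I'll push along the arc.

```bash
python3 -m handwheel '[[-1,0,-0.6,0.1,0,0,0],[-1,0,-0.6,0.1,0,0,0],[-1,0,-0.6,0.1,0,0,0],[-1,0,-0.6,0.2,0,0,0],[-1,0,-0.6,0.2,0,0,0],[-1,0,-0.6,0.3,0,0,0],[-1,0,-0.6,0.3,0,0,0],[-1,0,-0.6,0.3,0,0,0]]'
python3 - <<'E'
from look import *
s=sense()['tool_pos'];print((s[0]-581.5)*.956+(s[1]-70.5)*.292,-(s[0]-581.5)*.292+(s[1]-70.5)*.956)
p=shot('side','side3')
cv2.imwrite('pics/crop3.png',cv2.resize(p['image'][100:300,220:420,::-1],(600,600)))
for q in('lid_edge','bolt_pin','toolcase'):print(q,[(np.round(d['location']),round(d['conf'],2)) for d in place_of(p,q)[:2]])
E
```

```text
time: 5.82
tool_pos: [607.8, 78.0, 206.0]
tcp_rot: [-180.0, -0.0, 107.1]
ft_force: [-0.3, -0.2, -0.3]
finger_gap: -0.3
grip_force: 0.0
27.348374915847955 -0.4877417496583334
lid_edge [(array([643.,  89., 228.]), 0.64)]
bolt_pin [(array([484.,  21.,  59.]), 0.64)]
toolcase [(array([580.,  76.,   1.]), 0.77), (array([484.,  21.,  55.]), 0.17)]
```

View pics/crop3.png

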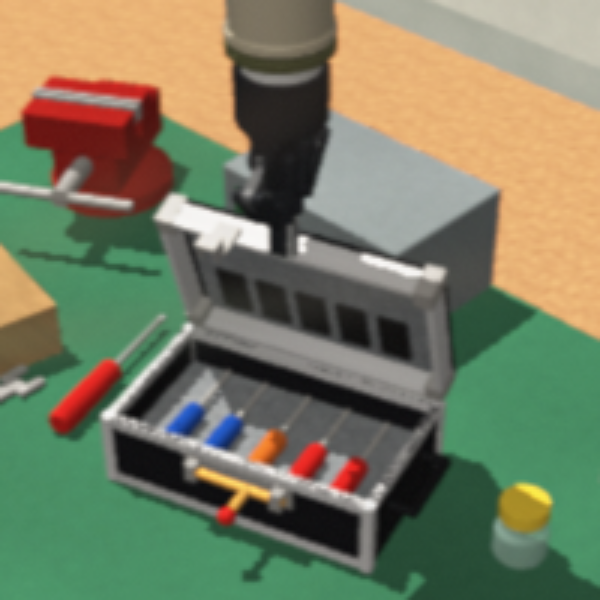

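The lid hasn't moved, and the tip shows in front of its edge at crop (283,250). I'll check the geometry by projection.

```bash
python3 - <<'E'
from look import *
s=sense();print(s['tool_pos'],s['ft_force'])
for n in('side','top'):
    p=shot(n);im=p['image'][:,:,::-1].copy();T=s['tool_pos']
    P=lambda X:(lambda c:(c[:2]/c[2]))(p['intrinsics']@(p['R']@np.array(X)+p['t']))
    C=np.array([581.5,70.5,0]);ux=np.array([.956,.292,0]);uy=np.array([-.292,.956,0])
    print(n,'tip',P(T-[0,0,17]),'tcp',P(T))
    th=np.deg2rad(73.4);H=C+75*ux+[0,0,75]
    for y in(-130,0,130):
        a=P(H+uy*y);b=P(H+uy*y+ux*(-150*np.cos(th)+30*np.sin(th))+[0,0,150*np.sin(th)+30*np.cos(th)])
        f=P(C-75*ux+y*uy+[0,0,75])
        print(y,a.round(),b.round(),f.round())
        for q,c in((a,(255,0,0)),(b,(0,255,255)),(f,(0,255,0))):cv2.circle(im,tuple(int(v) for v in q),2,c,-1)
    for z in(0,17):cv2.circle(im,tuple(int(v) for v in P(T-[0,0,z])),2,(255,0,255),-1)
    c=im[110:310,220:420] if n=='side' else im[120:320,200:400]
    cv2.imwrite(f'pics/o_{n}.png',cv2.resize(c,(400,400)))
a=cv2.imread('pics/o_side.png');b=cv2.imread('pics/o_top.png');cv2.imwrite('pics/o.png',np.hstack([a,b]))
E
```

```text
[608.38051334  78.17879749 206.36535185] [-1.11094529 -0.31922114  1.24199536]
side tip [314.10938362 195.29702823] tcp [314.01139434 189.82108654]
-130 [366. 234.] [367. 189.] [342. 269.]
0 [322. 220.] [320. 176.] [296. 253.]
130 [282. 207.] [276. 164.] [253. 238.]
top tip [296.68210938 192.82642205] tcp [296.29724903 190.55926712]
-130 [342. 172.] [348. 154.] [364. 228.]
0 [293. 189.] [291. 174.] [313. 246.]
130 [242. 206.] [232. 193.] [261. 264.]
```

View pics/o.png

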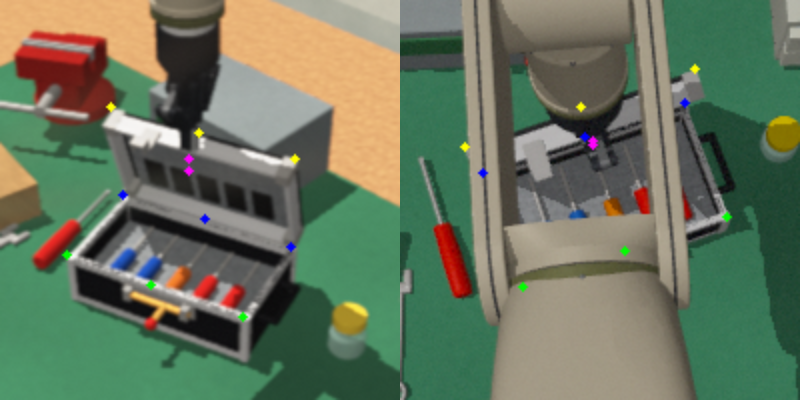

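```bash
python3 - <<'E'
from look import *
r=[]
for n,(u,v) in(('side',(314,185)),('top',(300,190))):
    p=shot(n);c=p['image'][v-30:v+30,u-40:u+40,::-1];r.append(cv2.resize(c,(400,300),interpolation=cv2.INTER_CUBIC))
cv2.imwrite('pics/z.png',np.hstack(r))
E
```

```text
(no output)
```

View pics/z.png

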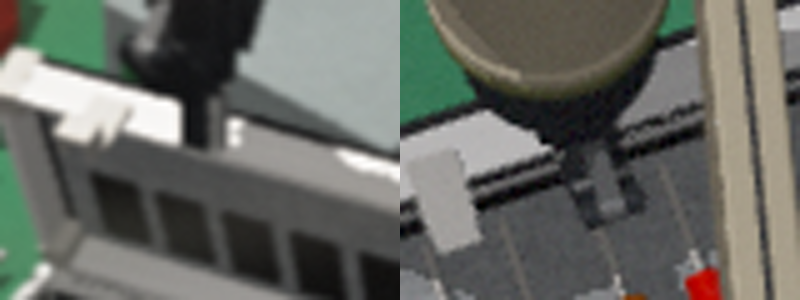

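```bash
python3 - <<'E'
from look import *
S=shot('side');T=shot('top')
M=lambda p:p['intrinsics']@np.c_[p['R'],p['t']]
P=lambda p,X:(lambda c:(c[:2]/c[2]))(p['intrinsics']@(p['R']@np.array(X)+p['t']))
def tri(a,b):
    X=cv2.triangulatePoints(M(S),M(T),np.array(a,float),np.array(b,float)).ravel();X=X[:3]/X[3]
    return X.round(1),(P(S,X)-a).round(1),(P(T,X)-b).round(1)
print('tip',tri((314,185),(301,203)),tri((314,185),(300,195)))
print('K',S['intrinsics'].round(),T['intrinsics'].round(), sense()['joint_pos'],sense()['tool_pos'])
# lid by trace: compare mask with model silhouettes over angle
C=np.array([581.5,70.5,0]);ux=np.array([.956,.292,0]);uy=np.array([-.292,.956,0])
for deg in(57,60,63,66,69,72,75,78):
    th=np.deg2rad(deg);H=C+75*ux+[0,0,75]
    L=lambda a,y,o:H+uy*y+ux*(-a*np.cos(th)+o*np.sin(th))+np.array([0,0,a*np.sin(th)+o*np.cos(th)])
    print(deg,[P(p,L(150,y,o)).round(1).tolist() for p in(S,T) for y in(-130,130) for o in(0,30)],L(150,0,30).round())
im=[]
for p,(u,v) in((S,(272,170)),(S,(370,192)),(T,(240,195)),(T,(348,165))):
    im.append(cv2.resize(p['image'][v-20:v+20,u-25:u+25,::-1],(400,300),interpolation=cv2.INTER_CUBIC))
cv2.imwrite('pics/corn.png',np.vstack([np.hstack(im[:2]),np.hstack(im[2:])]))
E
```

```text
tip (array([579.6,  62.1, 240.5]), array([-3.8,  1. ]), array([ 2.7, -4.3])) (array([593.5,  67.6, 232.6]), array([-1.3,  0.4]), array([ 0.9, -1.5]))
K [[506.   0. 311.]
 [  0. 506. 245.]
 [  0.   0.   1.]] [[488.   0. 320.]
 [  0. 488. 237.]
 [  0.   0.   1.]] [ 2.54243140e+00  9.77434625e+00  8.35552647e+01  2.40951927e-03
  8.66566289e+01 -1.45926456e+01] [608.7672604   78.29754919 206.5046882 ]
57 [[355.3, 213.3], [359.9, 202.2], [262.9, 185.5], [267.6, 175.3], [357.8, 186.6], [354.3, 173.7], [244.1, 225.6], [239.3, 213.0]] [599.  76. 217.]
60 [[356.5, 210.4], [361.2, 199.6], [264.2, 182.9], [269.0, 172.9], [356.9, 183.2], [353.2, 170.2], [242.8, 222.3], [238.0, 209.4]] [606.  78. 220.]
63 [[357.7, 207.6], [362.5, 197.1], [265.5, 180.3], [270.5, 170.7], [355.9, 179.8], [352.0, 166.6], [241.6, 218.9], [236.7, 205.8]] [614.  80. 222.]
66 [[359.0, 204.9], [363.8, 194.7], [266.8, 177.8], [272.0, 168.6], [354.9, 176.4], [350.8, 163.1], [240.3, 215.5], [235.4, 202.2]] [621.  83. 224.]
69 [[360.3, 202.2], [365.1, 192.5], [268.2, 175.4], [273.5, 166.6], [353.8, 172.9], [349.6, 159.5], [239.0, 212.0], [234.2, 198.6]] [629.  85. 226.]
72 [[361.6, 199.7], [366.4, 190.4], [269.6, 173.1], [275.0, 164.7], [352.7, 169.4], [348.4, 156.1], [237.8, 208.5], [232.9, 195.1]] [636.  87. 227.]
75 [[362.9, 197.3], [367.7, 188.4], [271.0, 171.0], [276.5, 163.0], [351.6, 165.9], [347.1, 152.6], [236.5, 205.0], [231.8, 191.6]] [644.  90. 228.]
78 [[364.1, 195.0], [369.0, 186.6], [272.5, 168.9], [278.1, 161.4], [350.4, 162.5], [345.8, 149.3], [235.3, 201.5], [230.6, 188.1]] [651.  92. 228.]
```

View pics/corn.png

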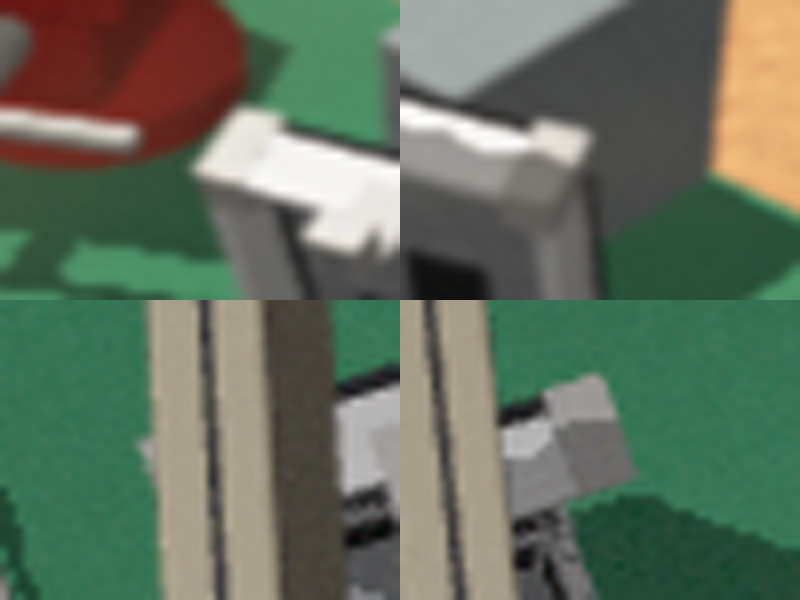

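```bash
python3 - <<'E'
from look import *
S=shot('side');s=sense()
P=lambda p,X:(lambda c:(c[:2]/c[2]).round(1))(p['intrinsics']@(p['R']@np.array(X)+p['t']))
for X in([685.5,95.9,330.7],[224.6,556.4,214.4]):
    for z in(0,17,-54):print(X,z,P(S,np.array(X)-[0,0,z]))
print(s['tool_pos'],s['tcp_rot'],s['joint_pos'],s['time'],s['ft_force'])
a=cv2.imread('pics/side1.png')[80:140,293:373];b=cv2.imread('pics/side0.png')[130:190,35:115]
cv2.imwrite('pics/t01.png',np.hstack([cv2.resize(c,(400,300),interpolation=cv2.INTER_CUBIC) for c in(a,b)]))
E
```

```text
[685.5, 95.9, 330.7] 0 [330.2 132.1]
[685.5, 95.9, 330.7] 17 [330.1 138.3]
[685.5, 95.9, 330.7] -54 [330.3 111.9]
[224.6, 556.4, 214.4] 0 [ 81.3 176.4]
[224.6, 556.4, 214.4] 17 [ 83.3 181.8]
[224.6, 556.4, 214.4] -54 [ 74.5 158.7]
[608.72563623  78.26611783 206.45087185] [1.79992017e+02 3.29403437e-03 1.07133592e+02] [ 2.54189834e+00  9.77440813e+00  8.35608127e+01 -1.17872188e-03
  8.66562241e+01 -1.45916250e+01] 6.3667 [ 0.81336343  0.77613542 -0.57613238]
```

View pics/t01.png

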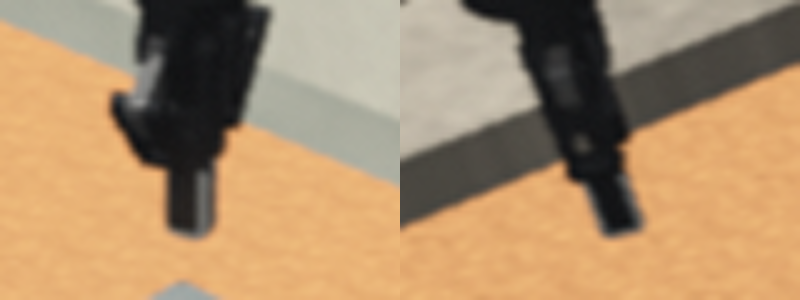

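At the start the tip pixel fitted the reported pose. Here, in the zoomed view, the tip sits about 10 px (around 30 mm) higher than reported, and it went over the rim. I'll retract up and behind the lid, then measure the tip's offset in both cameras.

```bash
python3 -m handwheel '[[-1,0,0,-1.5,0,0,0],[-1,0,0,-1.5,0,0,0],[-1,0,0,-1.5,0,0,0],[-1,0,0,-1.5,0,0,0],[-1,0,1.5,0,0,0,0],[-1,0,1.5,0,0,0,0],[-1,0,1.5,0,0,0,0],[-1,0,1.5,0,0,0,0],[-1,0,1.5,0,0,0,0],[-1,0,0,0,0,0,0],[-1,0,0,0,0,0,0]]'
python3 - <<'E'
from look import *
s=sense();X=np.array(s['tool_pos']);print(X)
P=lambda p,X:(lambda c:(c[:2]/c[2]).round(1))(p['intrinsics']@(p['R']@np.array(X)+p['t']))
for n in('side','top'):
    p=shot(n,n+'5')
    t=P(p,X-[0,0,17]);print(n,'tcp',P(p,X),'tip',t,'start open tcp',P(p,[224.6,556.4,214.4]))
    g=p['image'].max(2).astype(int);u,v=int(t[0]),int(t[1])
    for r in range(v-26,v+14,2):print(r,' '.join('%3d'%q for q in g[r,u-22:u+23:2]))
    print('cols',u-22)
E
```

```text
time: 7.28
tool_pos: [680.3, 100.5, 265.7]
tcp_rot: [-179.9, -0.0, 107.2]
ft_force: [0.3, 0.2, 0.1]
finger_gap: 0.3
grip_force: 0.0
[680.27547446 100.45541041 265.65237801]
side tcp [327.3 155.2] tip [327.3 160.9] start open tcp [ 81.3 176.4]
134 237 233 233 230 235 212  65  39  38  39  37  37  37  32  64 214 235 233 233 236 233 233 232
136 236 235 233 233 230 231 149  42  40  39  35  36  35  55 186 235 235 233 233 236 235 234 232
138 230 232 234 231 231 236 236 187 147  67  34  34  44  58 152 224 235 235 233 232 232 234 234
140 235 233 232 229 231 232 232 231 204 101  34  32  77  93 131 169 185 217 234 236 235 234 229
142 230 232 236 235 232 230 193 170 170  94  33  32  75  94 131 170 168 170 177 193 226 236 239
144 234 233 234 230 197 172 173 172 169  93  31  31  75  91 132 170 168 169 166 169 170 196 230
146 233 235 206 175 175 177 176 173 170  93  29  29  74  87 131 170 169 169 169 169 168 169 169
148 215 186 174 173 174 174 175 176 172 109  32  25  72  92 150 169 169 170 169 168 169 168 170
150 173 175 174 173 174 175 174 175 175 165 131 103 106 140 170 171 171 169 168 169 169 1
[... 2369 characters left out ...]
 72  76  71  73  73
152  73  96  87  74  79  74  75  80 109  58  77  47  92  94  55  49  52  71  74  73 118 118 119
154  72  72  74  75  74  76  73  83 115  51  40  41  99 111 108  54  46  63  75  75 123 119 120
156  81  74  73  71  73  75  74  82 115  69  50  55  77  97  85  42  29 113 114 115 119 116 120
158 117 114 114 115 116 118 122 119 121 120  38  41  44  58  87 115 119 118 121 120 119 119 120
160 117 119 119 122 117 115 121 120 116 114 114  73 116 115 121 119 118 121 117 118 120 121 118
162 120 115 115 119 117 120 118 119 121 115 117 121 119 118 120 122 121 120 117 119 118 125 120
164 118 119 117 119 119 119 120 117 118 117 119 115 118 116 116 119 120 121 122 123 121 121 124
cols 261
```

```bash
cat >> look.py <<'E'
def P(p,X):
    c=p['intrinsics']@(p['R']@np.array(X,float)+p['t']);return (c[:2]/c[2]).round(1)
def tri(S,T,a,b):
    M=lambda p:p['intrinsics']@np.c_[p['R'],p['t']]
    X=cv2.triangulatePoints(M(S),M(T),np.array(a,float),np.array(b,float)).ravel();X=X[:3]/X[3]
    return X.round(1),(P(S,X)-a).round(1),(P(T,X)-b).round(1)
E
python3 - <<'E'
from look import *
S=shot('side');T=shot('top')
for b in((286.5,153),(286,151),(286,155)):print(tri(S,T,(328,147),b))
y=np.array([.375,.927,0]);X=np.array([224.6,556.4,214.4])
for k in(-42,42):
  for dz in(4,17,-24,-37):print(k,dz,P(S,X+k*y-[0,0,dz]),P(T,X+k*y-[0,0,dz]))
g=cv2.imread('pics/top0.png').max(2).astype(int)
for r in range(370,424,2):print(r,' '.join('%3d'%q for q in g[r,30:90:2]))
E
```

```text
(array([663. ,  88.2, 300.2]), array([-1.9,  0.6]), array([ 1.5, -2.3]))
(array([666.8,  90. , 298.3]), array([-1.4,  0.4]), array([ 1.1, -1.6]))
(array([660.3,  88.2, 300.8]), array([-2.6,  0.8]), array([ 2. , -3.1]))
-42 4 [ 83.1 186.1] [ 81.8 393.1]
-42 17 [ 84.7 190.2] [ 84.9 392.4]
-42 -24 [ 79.6 177. ] [ 74.8 394.7]
-42 -37 [ 77.9 172.6] [ 71.4 395.5]
42 4 [ 80.5 169.7] [ 43.4 378.4]
42 17 [ 82.1 173.7] [ 47.  377.9]
42 -24 [ 77.1 160.7] [ 35.4 379.7]
42 -37 [ 75.5 156.5] [ 31.5 380.2]
370 124 127 124 125 124 120 126 122 127 128 122 124 125 123 126 121 123 123 121 122 122 120 120 125 120 123 118 119 119 119
372 127 124 125 124 123 125 121 123 124 124 126 120 120 122 120 120 120 119 121 122 119 122 121 121 119 119 119 122 121 121
374  91 114 125 123 123 122 124 123 124 124 125 122 123 122 120 122 119 121 119 122 123 122 122 120 122 119 118 121 120 119
376  27  21 107 122 125 124 124 125 123 123 123 121 125 124 125 120 123 123 122 123 121 123 121 119 118 121 119 119 119 119
378  17  25 127 122 123 120 124 122 123 122 124 120 126 124 122 122 122 122 125 123 121 119 120 119 119 117
[... 2044 characters left out ...]
  26  36  26  23  26  29  19  24  26  49  75 121 123 120 122 121 119 124 122 118
414  73  71  73  72  72  71  70  91 125 110  39  35  24  51  78 119 120 118 123 122 126 122 126 124 124 124 122 120 120 118
416  72  67  73  75  72  72  74  75  74 104 122 121 126 123 122 122 121 122 122 124 126 128 125 126 124 121 121 124 124 118
418  73  74  73  72  72  73  73  73  71  73  72 105 125 126 127 124 125 126 119 123 126 126 124 124 123 122 126 123 125 119
420  74  70  72  72  74  73  73  71  73  70  76  75  78 115 125 128 124 124 122 124 126 123 125 124 122 120 119 122 121 120
422  71  71  68  70  72  68  75  76  73  73  76  74  69  71  77 113 123 125 126 122 125 123 124 125 123 125 123 123 123 120
```

The two-view fix puts the shut tip at about reported + (-16, -11, +33) mm, which explains the pass over the rim. I'll use the vision-based tip: back off 25 mm, descend 96 mm, then approach.

```bash
python3 -m handwheel '[[-1,0,1.25,0,0,0,0],[-1,0,1.25,0,0,0,0],[-1,0,0,1.2,0,0,0],[-1,0,0,1.2,0,0,0],[-1,0,0,1.2,0,0,0],[-1,0,0,1.2,0,0,0],[-1,0,0,1.2,0,0,0],[-1,0,0,1.2,0,0,0],[-1,0,0,1.2,0,0,0],[-1,0,0,1.2,0,0,0],[-1,0,0,0,0,0,0]]'
python3 -m handwheel '[[-1,0,-0.5,0,0,0,0],[-1,0,-0.5,0,0,0,0],[-1,0,-0.5,0,0,0,0],[-1,0,-0.5,0,0,0,0],[-1,0,0,0,0,0,0]]'
python3 -m handwheel '[[-1,0,-0.5,0,0,0,0],[-1,0,-0.5,0,0,0,0],[-1,0,-0.5,0,0,0,0]]'
python3 - <<'E'
from look import *
S=shot('side','side6');T=shot('top')
for p in(S,T):print([(np.round(d['location']),round(d['conf'],2)) for d in place_of(p,'lid_edge')[:2]])
print(sense()['ft_force'])
E
```

```text
time: 8.4
tool_pos: [702.3, 107.5, 166.2]
tcp_rot: [-179.7, -0.1, 107.1]
ft_force: [0.2, 0.7, -0.3]
finger_gap: -0.2
grip_force: 0.0
time: 8.82
tool_pos: [684.6, 101.5, 171.5]
tcp_rot: [179.9, 0.0, 107.1]
ft_force: [-0.3, -0.4, 0.1]
finger_gap: -0.0
grip_force: 0.0
time: 9.07
tool_pos: [670.2, 97.3, 170.5]
tcp_rot: [180.0, 0.0, 107.1]
ft_force: [0.3, 0.3, 0.3]
finger_gap: -0.1
grip_force: 0.0
[(array([643.,  87., 226.]), 0.68), (array([582.,  74.,   0.]), 0.57)]
[(array([639.,  88., 227.]), 0.81), (array([568., 278.,   0.]), 0.34)]
[ 0.05344595 -0.22889405  0.04448722]
```

```bash
python3 -m handwheel '[[-1,0,-0.5,0,0,0,0],[-1,0,-0.5,0,0,0,0]]'
python3 -m handwheel '[[-1,0,-0.5,0,0,0,0],[-1,0,-0.5,0,0,0,0]]'
python3 -m handwheel '[[-1,0,-0.5,0,0,0,0],[-1,0,-0.5,0,0,0,0]]'
python3 - <<'E'
from look import *
S=shot('side','side7')
a=cv2.imread('pics/side6.png')
d=cv2.absdiff(a,S['image'][:,:,::-1].copy()).max(2)>40
print(d[205:300,240:380].sum(), [d[r:r+10,250:375].sum() for r in range(160,300,10)])
print([(np.round(d['location']),round(d['conf'],2)) for d in place_of(S,'lid_edge')[:2]])
E
```

```text
time: 9.43
tool_pos: [660.9, 94.4, 170.2]
tcp_rot: [-180.0, -0.0, 107.1]
ft_force: [0.1, 0.1, -0.6]
finger_gap: 0.1
grip_force: 0.0
time: 9.6
tool_pos: [651.5, 91.5, 170.4]
tcp_rot: [179.9, 0.0, 107.1]
ft_force: [3.3, 0.6, -2.1]
finger_gap: -0.0
grip_force: 1.4
time: 9.77
tool_pos: [641.7, 88.5, 170.6]
tcp_rot: [180.0, 0.0, 107.1]
ft_force: [2.9, 0.7, -0.5]
finger_gap: -0.3
grip_force: 1.4
455 [np.int64(169), np.int64(421), np.int64(624), np.int64(466), np.int64(147), np.int64(26), np.int64(14), np.int64(40), np.int64(135), np.int64(141), np.int64(31), np.int64(0), np.int64(0), np.int64(10)]
[(array([620.,  81., 223.]), 0.64)]
```

Contact is made (about 3 N) and the lid edge has moved from x 642 to 620, so the vision offset holds. I'll continue along the arc.

```bash
python3 -m handwheel '[[-1,0,-0.55,0.1,0,0,0],[-1,0,-0.55,0.15,0,0,0],[-1,0,-0.55,0.2,0,0,0],[-1,0,-0.55,0.25,0,0,0],[-1,0,-0.55,0.3,0,0,0],[-1,0,-0.55,0.35,0,0,0]]'
python3 -m handwheel '[[-1,0,-0.64,0.39,0,0,0],[-1,0,-0.64,0.39,0,0,0],[-1,0,-0.64,0.39,0,0,0]]'
python3 - <<'E'
from look import *
s=sense()['tool_pos'];print((s[0]-581.5)*.956+(s[1]-70.5)*.292,-(s[0]-581.5)*.292+(s[1]-70.5)*.956)
S=shot('side','side8');T=shot('top','top8')
for p in(S,T):
  for q in('lid_edge','bolt_pin','toolcase'):print(q,[(np.round(d['location']),round(d['conf'],2)) for d in place_of(p,q)[:1]])
E
```

```text
time: 10.37
tool_pos: [610.2, 78.6, 157.5]
tcp_rot: [179.9, 0.0, 107.1]
ft_force: [0.6, 1.2, 5.4]
finger_gap: -0.2
grip_force: 2.1
time: 10.62
tool_pos: [591.6, 72.9, 145.0]
tcp_rot: [180.0, 0.0, 107.1]
ft_force: [2.8, 0.8, 0.5]
finger_gap: 0.1
grip_force: 1.2
10.322839928894233 -0.6662500122037356
lid_edge [(array([552.,  58., 190.]), 0.66)]
bolt_pin [(array([482.,  18.,  53.]), 0.64)]
toolcase [(array([578.,  75.,  -4.]), 0.56)]
lid_edge [(array([550.,  62., 186.]), 0.97)]
bolt_pin []
toolcase [(array([582.,  67.,  -0.]), 0.6)]
```

```bash
python3 -m handwheel '[[-1,0,-0.56,0.48,0,0,0],[-1,0,-0.54,0.5,0,0,0],[-1,0,-0.5,0.53,0,0,0],[-1,0,-0.48,0.55,0,0,0],[-1,0,-0.46,0.57,0,0,0],[-1,0,-0.44,0.58,0,0,0]]'
python3 - <<'E'
from look import *
s=sense()['tool_pos'];print((s[0]-581.5)*.956+(s[1]-70.5)*.292,-(s[0]-581.5)*.292+(s[1]-70.5)*.956)
S=shot('side','side9');T=shot('top','top9')
for p in(S,T):
  for q in('lid_edge','bolt_pin'):print(q,[(np.round(d['location']),round(d['conf'],2)) for d in place_of(p,q)[:1]])
E
```

```text
time: 11.52
tool_pos: [562.9, 64.2, 112.4]
tcp_rot: [-180.0, -0.0, 107.1]
ft_force: [2.3, 1.2, 2.3]
finger_gap: -0.0
grip_force: 1.0
-19.57930935779091 -0.6103545431715895
lid_edge [(array([522.,  50., 138.]), 0.81)]
bolt_pin [(array([484.,  22.,  57.]), 0.65)]
lid_edge [(array([519.,  52., 140.]), 0.69)]
bolt_pin [(array([483.,  20.,  52.]), 0.51)]
```

Lid is at about 13°. I'll finish slowly.

```bash
python3 -m handwheel '[[-1,0,-0.2,0.45,0,0,0],[-1,0,-0.15,0.45,0,0,0],[-1,0,-0.1,0.45,0,0,0],[-1,0,-0.1,0.4,0,0,0]]'
python3 -m handwheel '[[-1,0,0,0.3,0,0,0],[-1,0,0,0.3,0,0,0]]'
python3 -m handwheel '[[-1,0,0,0.2,0,0,0],[-1,0,0,0.2,0,0,0]]'
python3 - <<'E'
from look import *
S=shot('side','side10');T=shot('top','top10')
for p in(S,T):
  for q in('lid_edge','bolt_pin'):print(q,[(np.round(d['location']),round(d['conf'],2)) for d in place_of(p,q)[:1]])
E
```

```text
time: 12.15
tool_pos: [557.9, 62.6, 95.0]
tcp_rot: [-180.0, -0.0, 107.1]
ft_force: [-1.5, -0.7, 3.0]
finger_gap: 0.1
grip_force: 1.3
time: 12.32
tool_pos: [558.0, 62.7, 89.0]
tcp_rot: [-180.0, -0.0, 107.1]
ft_force: [-1.7, -0.4, 3.4]
finger_gap: -0.2
grip_force: 1.3
time: 12.48
tool_pos: [558.2, 62.8, 87.9]
tcp_rot: [-180.0, 0.0, 107.1]
ft_force: [-20.0, -1.8, 40.6]
finger_gap: 0.4
grip_force: 19.6
lid_edge [(array([513.,  46., 104.]), 0.81)]
bolt_pin [(array([529., 442.,  -6.]), 0.71)]
lid_edge [(array([512.,  47., 107.]), 0.97)]
bolt_pin [(array([484.,  24.,  53.]), 0.74)]
```

The lid is at its stop: edge z is about 105 and contact force rose. I'll lift off and move to the right of the bolt, still high, then check the tip against the red ball.

```bash
python3 -m handwheel '[[-1,0,0,-1.2,0,0,0],[-1,0,0,-1.4,0,0,0],[-1,0,0,-1.4,0,0,0],[-1,-1.85,-2.4,0,0,0,0],[-1,-1.85,-2.4,0,0,0,0],[-1,-1.85,-2.4,0,0,0,0],[-1,-1.85,-2.4,0,0,0,0],[-1,0,0,0,0,0,0],[-1,0,0,0,0,0,0]]'
python3 - <<'E'
from look import *
s=sense();X=np.array(s['tool_pos']);print(X,s['ft_force'])
S=shot('side','side11');T=shot('top','top11')
r=[]
C=np.array([581.5,70.5,0]);ux=np.array([.956,.292,0]);uy=np.array([-.292,.956,0])
pin=C-107*ux-22*uy+[0,0,55]
for p in(S,T):
  for q in('lid_edge','bolt_pin','toolcase'):print(q,[(np.round(d['location']),round(d['conf'],2)) for d in place_of(p,q)[:1]])
  b=P(p,pin);print('pin',b,'ball',P(p,pin-12*ux),'tcp',P(p,X),'tip',P(p,X+[0,0,17]))
  u,v=int(b[0]),int(b[1]);print(u-50,v-50)
  r.append(cv2.resize(p['image'][v-50:v+25,u-50:u+50,::-1],(400,300),interpolation=cv2.INTER_CUBIC))
cv2.imwrite('pics/b.png',np.hstack(r))
E
```

```text
time: 13.53
tool_pos: [488.2, -37.2, 125.7]
tcp_rot: [180.0, 0.0, 107.0]
ft_force: [0.2, 0.6, -0.6]
finger_gap: -0.2
grip_force: 0.0
[488.19797786 -37.20907416 125.70004411] [ 0.20862052  0.57201942 -0.56487721]
lid_edge [(array([512.,  46., 104.]), 0.69)]
bolt_pin [(array([482.,  20.,  55.]), 0.56)]
toolcase [(array([577.,  75.,  -3.]), 0.64)]
pin [297.7 268.9] ball [295.4 271.9] tcp [313.6 258.4] tip [313.5 253.1]
247 218
lid_edge [(array([508.,  48., 109.]), 0.76)]
bolt_pin [(array([484.,  21.,  58.]), 0.51)]
toolcase [(array([585.,  69.,  -2.]), 0.58)]
pin [326.  256.6] ball [327.7 261.2] tcp [350.6 249.4] tip [351.  248.1]
276 206
```

View pics/b.png

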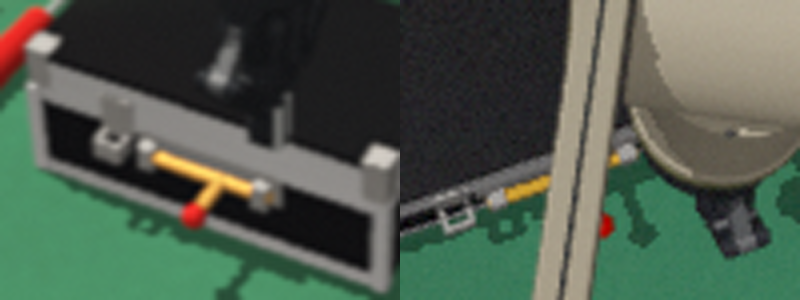

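```bash
python3 - <<'E'
from look import *
S=shot('side');T=shot('top')
for b in((361,264),(358,261)):print(tri(S,T,(314,252),b))
# check cameras with known things: ball
pin=np.array([472.5,16,55])
m=lambda p:(p['image'][:,:,0]>150)&(p['image'][:,:,1]<60)&(p['image'][:,:,2]<60)
for p in(S,T):
    b=P(p,pin);M=m(p).astype(np.uint8);n,l,st,c=cv2.connectedComponentsWithStats(M)
    k=min(range(1,n),key=lambda i:np.hypot(*(c[i]-b)));print('ball pred',b,'seen',c[k].round(1),st[k])
g=T['image'].max(2).astype(int)
for r in range(246,276,2):print(r,' '.join('%3d'%q for q in g[r,338:382:2]))
g=S['image'].max(2).astype(int)
for r in range(236,266,2):print(r,' '.join('%3d'%q for q in g[r,298:332:2]))
E
```

```text
(array([454.6, -60. , 180.1]), array([-4.,  1.]), array([ 2.6, -4.1]))
(array([461.7, -54. , 171.8]), array([-3.6,  0.9]), array([ 2.3, -3.6]))
ball pred [294.6 272. ] seen [294.8 271.1] [293 269   5   5  18]
ball pred [327.2 261.9] seen [326.8 261.9] [326 260   3   5  12]
246  38  96 154 135  94  93  91  94  98  97  96  98  94  96  95  91 111  96  73  74  75  73
248  70  32  76 121 166 119  94  95  95  99  97  96  95  96 117 103  91 119 111  76  71  74
250  77  85  33  49  90 113 108 117 111 106 110 119 116  88  68 114 116 119  78  77  73  71
252 121 124 115  31  28  38  57  69  70  78  65  59  48  67 117 122 111  74  73  68  77  73
254 126 124 122 122 114  51  25  24  32  26  29  24  30  82 119 120 116  74  72  76  73  77
256 121 124 123 122 121 116  37  46  32  40  51  54  36 100 123 121  75  70  76  71  71  74
258 124 124 124 123 123 117  38  38  39  50  59  89  58  72 120 118  72  74  78  75  73  71
260 121 124 125 125 122 123 114  31  43  45  78  87  82  40 121 121 123 117  76  76  72  76
262  84 123 122 124 125 122 123  71  98  94  66  91  84  33  71 119 123 119 119 117 118 11
[... 933 characters left out ...]
  27  24  21  23  50 103  58  37  30  29  29  29  31
248 139 130  96  57  26  26  27  26  49 105  64  38  29  30  29  29  31
250 141 141 141 140 130  89  25  27  42 103  65  37  28  29  31  29  30
252 140 141 142 142 141 115  30  26  39 104  54  27  28  30  30  29  29
254 140 141 140 140 142 140 126  93  71 114 125  96  48  26  25  28  30
256 125 136 141 141 143 143 143 143 140 140 143 143 137 121  92  47  26
258 107 108 115 126 139 142 141 143 143 142 143 143 143 143 143 137 120
260 246 185 134 106 109 116 131 139 142 145 144 143 142 144 143 143 143
262 230 249 247 241 169 118 119 130 118 134 142 144 144 144 143 143 143
264 132 240 200 236 252 254 209 200 143  98  64 114 136 145 144 144 144
```

The ball (side 294.8,271; top 326.8,262) lies where predicted. In the side view the tip bottom is at about (314,254). That fits reported z + 17, as the contact on the shut lid also did. I'll descend at the right of the pin, watching force.

```bash
python3 -m handwheel '[[-1,0,0,1.2,0,0,0],[-1,0,0,1.2,0,0,0],[-1,0,0,1.2,0,0,0],[-1,0,0,1.2,0,0,0],[-1,0,0,1.2,0,0,0],[-1,0,0,0,0,0,0]]'
python3 -m handwheel '[[-1,0,0,1,0,0,0],[-1,0,0,1,0,0,0],[-1,0,0,0.8,0,0,0],[-1,0,0,0.8,0,0,0],[-1,0,0,0,0,0,0]]'
python3 - <<'E'
from look import *
s=sense();X=np.array(s['tool_pos']);print(X)
for n in('side','top'):
    p=shot(n,n+'12');t=P(p,X+[0,0,17]);print(n,t)
    g=p['image'].max(2).astype(int);u,v=t.astype(int)
    for r in range(v-16,v+20,2):print(r,' '.join('%3d'%q for q in g[r,u-24:u+25:2]))
    print('col0',u-24)
E
```

```text
time: 14.53
tool_pos: [485.8, -35.8, 61.7]
tcp_rot: [-179.7, -0.1, 107.1]
ft_force: [-1.6, -0.1, -0.4]
finger_gap: 0.1
grip_force: 0.0
time: 14.95
tool_pos: [487.0, -36.0, 27.5]
tcp_rot: [-179.9, -0.1, 107.1]
ft_force: [-0.9, -0.1, -1.0]
finger_gap: 0.1
grip_force: 0.0
[487.0359865  -36.00563159  27.53565036]
side [313.4 282.2]
266  14  17  16  23 181 236 152 120 102  37  23  22  23  23  22  21  21  49  87 128 138 142 142 142 126
268  95  52  47 142 201  76 120 124  67  46  27  27  27  26  23  23  19  15  15  21  51  85 128 137 140
270 129 141 221 243 112  69 136 138  58  54  47  25  25  25  24  25  17  15  17  15  15  15  23  58 103
272  82  90 201 199 105  51  67  66  48  30  21  23  22  23  40  54  16  16  17  16  18  17  16  16  16
274  89  77 100 125  98 110  93  50  25  20  21  18  22  28  44  51  16  17  16  16  17  17  17  17  16
276 110  79  78  77  78  80  90  98  92  67  35  21  26  72  81  50  15  16  18  16  17  17  16  15  15
278 147 124  94  94  80  78  77  78  81  93  55  23  24  76  86  55  20  15  16  16  18  18  16  17  15
280 146 148 147 145 137 115 102  82  79  7
[... 2309 characters left out ...]
124 115  42  34  43  49  56  48  51  35  39  77  80  81  79  75  77
263 157 129 148 125 124  78  78  78 123 124 123 116  33  37  23  31  40  37  49  76  74  75  78  79  79
265 153  94 123 124 120  80  82  77 122 125 125 122  34  33  38  45  68  84  58 120  76  76  80  76  77
267 149 117 127 125 125 121  80 120 125 122 124 124 112  35  41  71  90  89  44 102  76  78  76  79  78
269 136 123 123 124 125 126 127 122 125 126 123 124 126  35 107  71  92  89  26  50  78  75  85 126 121
271 121 125 126 125 128 125 125 125 124 124 126 126 123 116  32  41  80  90  70  57  81  81  75  76  76
273  93 124 125 124 127 125 128 127 125 124 123 125 127 123  70  52  82 110  94  43 106 122  80  75  78
col0 324
```

```bash
python3 -m handwheel '[[-1,0.7,0,0,0,0,0],[-1,0.7,0,0,0,0,0],[-1,0.7,0,0,0,0,0],[-1,0.5,0,0,0,0,0]]'
python3 -m handwheel '[[-1,0.4,0,0,0,0,0],[-1,0.4,0,0,0,0,0]]'
python3 -m handwheel '[[-1,0.4,0,0,0,0,0],[-1,0.4,0,0,0,0,0]]'
python3 - <<'E'
from look import *
S=shot('side','side13')
M=((S['image'][:,:,0]>150)&(S['image'][:,:,1]<60)&(S['image'][:,:,2]<60)).astype(np.uint8)
n,l,st,c=cv2.connectedComponentsWithStats(M);print([(c[i].round(1),st[i][4]) for i in range(1,n) if 255<c[i][1]<285 and 270<c[i][0]<320])
print([(np.round(d['location']),round(d['conf'],2)) for d in place_of(S,'bolt_pin')[:1]])
E
```

```text
time: 15.38
tool_pos: [480.7, -10.4, 30.0]
tcp_rot: [180.0, 0.0, 107.2]
ft_force: [-0.9, -0.4, 0.3]
finger_gap: -0.3
grip_force: 0.0
time: 15.55
tool_pos: [478.3, -3.1, 29.8]
tcp_rot: [180.0, 0.0, 107.2]
ft_force: [0.2, -0.9, 0.2]
finger_gap: -0.3
grip_force: 0.0
time: 15.72
tool_pos: [476.1, 4.0, 29.7]
tcp_rot: [180.0, 0.0, 107.1]
ft_force: [0.6, -2.0, -0.7]
finger_gap: 0.2
grip_force: 0.9
[(array([291.9, 271.1]), np.int32(8))]
[(array([481.,  25.,  56.]), 0.36)]
```

Contact with the bolt (2 N, ball moving left). I'll push on.

```bash
python3 -m handwheel '[[-1,0.5,0,0,0,0,0],[-1,0.5,0,0,0,0,0],[-1,0.5,0,0,0,0,0],[-1,0.4,0,0,0,0,0]]'
python3 -m handwheel '[[-1,0.3,0,0,0,0,0],[-1,0.3,0,0,0,0,0]]'
python3 -m handwheel '[[-1,0.15,0,0,0,0,0],[-1,0.15,0,0,0,0,0]]'
python3 - <<'E'
from look import *
S=shot('side','side14')
M=((S['image'][:,:,0]>150)&(S['image'][:,:,1]<60)&(S['image'][:,:,2]<60)).astype(np.uint8)
n,l,st,c=cv2.connectedComponentsWithStats(M);print([(c[i].round(1),st[i][4]) for i in range(1,n) if 250<c[i][1]<285 and 270<c[i][0]<320])
C=np.array([581.5,70.5,0]);ux=np.array([.956,.292,0]);uy=np.array([-.292,.956,0])
print([P(S,C-119*ux+(-22+t)*uy+[0,0,55]) for t in(0,30,35)])
print([(np.round(d['location']),round(d['conf'],2)) for d in place_of(S,'bolt_pin')[:1]])
E
```

```text
time: 16.15
tool_pos: [470.4, 22.5, 29.7]
tcp_rot: [180.0, 0.0, 107.1]
ft_force: [-0.1, -1.8, 0.6]
finger_gap: -0.2
grip_force: 0.9
time: 16.32
tool_pos: [468.6, 28.2, 29.6]
tcp_rot: [180.0, 0.0, 107.1]
ft_force: [0.6, -0.8, 0.3]
finger_gap: 0.2
grip_force: 0.9
time: 16.48
tool_pos: [468.3, 29.6, 29.8]
tcp_rot: [180.0, 0.1, 107.2]
ft_force: [3.2, -8.8, -2.1]
finger_gap: -0.0
grip_force: 4.7
[(array([282.9, 267.9]), np.int32(8))]
[array([295.4, 271.9]), array([285.1, 268.1]), array([283.4, 267.5])]
[(array([474.,  53.,  56.]), 0.58)]
```

The bolt is at its stop: force jumped to 9 N and the ball is at col 282.9, where the model for 35 mm gives 283.4. I'll hold briefly, back off to the right, lift away and check.

```bash
python3 -m handwheel '[[-1,0,0,0,0,0,0],[-1,0,0,0,0,0,0],[-1,0,0,0,0,0,0],[-1,-0.5,0,0,0,0,0],[-1,-1,0,0,0,0,0],[-1,-1,0,0,0,0,0],[-1,-1,0,0,0,0,0],[-1,-0.5,0,0,0,0,0],[-1,0,-0.5,0,0,0,0],[-1,0,-0.5,0,0,0,0]]'
python3 -m handwheel '[[-1,0,0,-1.8,0,0,0],[-1,0,0,-1.8,0,0,0],[-1,0,0,-1.8,0,0,0],[-1,0,0,-1.8,0,0,0],[-1,0,0,-1.8,0,0,0],[-1,0,0,-1.8,0,0,0],[-1,0,0,-1.8,0,0,0],[-1,0,0,-1.8,0,0,0],[-1,0,0,0,0,0,0]]'
python3 - <<'E'
from look import *
C=np.array([581.5,70.5,0]);ux=np.array([.956,.292,0]);uy=np.array([-.292,.956,0])
for v in('side','top'):
    S=shot(v)
    M=((S['image'][:,:,0]>150)&(S['image'][:,:,1]<60)&(S['image'][:,:,2]<60)).astype(np.uint8)
    n,l,st,c=cv2.connectedComponentsWithStats(M);q=P(S,C-119*ux+13*uy+[0,0,55])
    print(v,q,[(c[i].round(1),st[i][4]) for i in range(1,n) if np.hypot(*(c[i]-q))<25])
    for k in('lid_edge','bolt_pin','toolcase','screw_jar','screwdriver'):print(k,[(np.round(d['location']),round(d['conf'],2)) for d in place_of(S,k)[:1]])
E
```

```text
time: 17.42
tool_pos: [469.7, -11.0, 29.5]
tcp_rot: [-180.0, -0.0, 107.1]
ft_force: [-1.0, 0.3, -1.1]
finger_gap: 0.1
grip_force: 0.0
time: 18.17
tool_pos: [471.6, -10.5, 177.6]
tcp_rot: [179.7, 0.1, 107.1]
ft_force: [1.0, -0.8, 0.9]
finger_gap: -0.1
grip_force: 0.0
side [283.4 267.5] [(array([283.7, 267. ]), np.int32(19))]
lid_edge [(array([511.,  46., 106.]), 0.76)]
bolt_pin [(array([475.,  50.,  52.]), 0.53)]
toolcase [(array([579.,  74.,   1.]), 0.88)]
screw_jar [(array([ 654., -152.,    2.]), 0.71)]
screwdriver [(array([572., 281.,  -4.]), 0.81)]
top [314.  266.1] [(array([313.7, 266.5]), np.int32(12))]
lid_edge [(array([508.,  50., 108.]), 0.73)]
bolt_pin [(array([570., 282.,   1.]), 0.67)]
toolcase [(array([586.,  70.,  -0.]), 0.68)]
screw_jar []
screwdriver [(array([569., 280.,   2.]), 0.8)]
```

Both cameras put the ball at the home position. The lid is shut, the case hasn't moved and the arm is clear.

```bash
python3 -c "from bench import *;print(hand_in())"
```

```text
the job is handed in; nothing more can be done
None
```

The lid is shut and the bolt is fully home, with the case and the screwdriver and jar beside it where they started; I've handed the job in, and no verdict came back.

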